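# Click the spoon-stand mast back into its bench holder

## Robot

A 6-joint arm with a two-finger parallel gripper is mounted at the origin on a cart in front of the work surface, level with it; the furniture and walls round the work are solid. World frame = base frame: x ahead of the robot, y to its left, z up, the work surface at z = 0. Lengths are in m, angles in rad, forces in N, time in s.
With the tool pointing down it reaches from about 0.25 to 0.775 m from the base axis. Payload 4 kg.
Tool frame: the origin (TCP) lies at the very end of the fingers, on their centre line; the grasp point (between the pads) lies 19 mm behind it (robot.hold_point_z is the distance from the TCP to the grasp point, in m); z points along the fingers, y is the line along which they close (so a half turn about z gives the same grasp; the last joint's range is limited). The gripper opens to 94 mm and grips with 3 to 60 N. Pads are 16 mm wide; open, the fingers measure 119 mm over their backs; the gripper's body (75 mm by 177 mm) begins 78 mm behind the grasp point.
Start: joints at [1.124, 0.087, 1.371, -0, 1.684, -0.103], TCP at [0.185, 0.518, 0.206] pointing down, gripper open.
Joint ranges: [-3.1, 3.1], [-0.76, 2.03], [0.27, 2.55], [-1.08, 4.22], [0.17, 2.65], [-2.57, 2.57]. Speed limits (rad/s): [2.79, 2.79, 3.14, 3.14, 3.14, 3.14].

## Interface

Orientations are given as [roll, pitch, yaw] about the fixed x, y, z axes, in that order (R = Rz(yaw) Ry(pitch) Rx(roll)).
In Python, from bench import robot gives the robot as it stands.
- The arm moves only by the tool carry_out, never from a script. Its argument "steps" is a list of rows, each a list of 3 entries, a list of its own where there are three numbers: the shift along the tool's x, y, z in m, then the turn about the tool's z in units of 10 degrees (1.0 is 10 degrees), then the closure, from -1 (fully open) to 1 (shut). In form: [[[tx, ty, tz], roll, jaw], ...]. A call has 1 to 10 rows; each row is the pose to reach, as a shift and turn from the pose commanded when the call began, along the tool's axes at that moment; what a row does not reach only later rows make up. A row lasts 1/8 s, in which the tool goes at most 62.5 mm and 10.7 degrees, less where a joint would pass 70% of its speed; a pose out of reach is approached as far as the arm can. A call with a gripper value outside its range is refused whole. The fingers move at their own pace and stop on an object; the grip force is fixed at half the most. Time passes only in rows, so rows that repeat a pose let the fingers close. It gives the time, the measured TCP pose, the force, the opening and the grip force at its end, in the units of the state.
- robot.get_obs(): the state, without advancing time (a new reading comes with each control period).
- robot.snapshot(name): name is "side" or "top"; returns a dict with "image" (384x512x3 uint8, red, green, blue), "z_map" (384x512 float32, m along the optical axis (not along the pixel's ray), 0 where there is no reading), "mtx" (3x3 intrinsics, pixels), "R" (3x3) and "t" (3): a world point X has camera coordinates R X + t. Camera axes: x right, y down, z forward; pixel columns grow to the right and rows downward; lengths in m; the calibration is good to about 2 mm. A picture is of the moment at which its call begins.
- robot.close_job(): hands the job in; it is judged then, once.
The state is a dict: "time": time; "joint_positions": joint angles; "qvel": joint speeds; "joint_torque": joint torques, N m; "tool_pos": TCP position; "ee_rot": TCP orientation; "wrist_force": force on the tool from outside, world axes, zero at the start; "wrist_torque": the same for the moment, N m; "width": finger opening in m; "finger_force": force on a finger pad.
Only numpy, scipy, OpenCV 4.12 (cv2) and the standard library are available. Lean on these libraries where they do the work, as an engineer would, in place of code of your own. Each camera call takes 0.05 s, during which the arm holds its last target. There are 200 camera calls.

## Task

The steel mast of the measuring-spoon stand (the rod with four small hooks) has been washed and is drying beside the wooden muddler. Lift it out and slide it upright, foot first, into the bench holder, gently past the holder's spring plunger, until the plunger drops into the ring groove near the mast's foot; stop there, neither short of the groove nor past it, and let go. The plunger's height has been changed, so feel for the click; never ram the mast, and leave the other things alone.

Things in the scene. Friction and masses are not known exactly. Their poses are not given: they have to be found in the camera images.
- mast_grip (a point): Centre of the mast's round dark steel grip (24 mm diameter, 52 mm long, the mast's top end), to be taken from above. The mast is a straight round rod, 170 mm long, about 130 g, 16 mm thick. This point is on its axis, 148 mm above the foot and 22 mm below the top; z runs up the rod. It starts upright in either well of the drying block, foot on the well's floor. Its turn about z does not matter.
- hooks (a point): On the mast's axis, 106 mm above the foot, where four thin hooks stand out like a cross, reaching 34 mm from the axis, between 100 and 112 mm above the foot (the grip begins at 118 mm).
- groove (a point): On the mast's axis, 36 mm above the foot: centre of the ring groove that runs all round the rod, 10 mm diameter over 4 mm of length, with 45 degree flanks 3 mm long above and below.
- mast_foot (a point): Centre of the mast's flat foot end, 148 mm below mast_grip on the same axis; z runs up the rod. The foot tapers from 16 mm down to 6 mm diameter over its last 7 mm.
- mouth (a point): Centre of the bore's mouth, in the top of the bench holder and 90 mm above the bench. The upright round bore is 18 mm wide, with a 3 mm chamfer at the mouth, and 82 mm deep. The plunger's axis lies 18 to 38 mm below the mouth, different each time and not given; home, the foot is 54 to 74 mm below the mouth. Pushed to the bottom of the bore, the groove is 8 mm or more past the plunger.
- holder: Bench holder, fixed: an upright aluminium block 44 x 44 x 90 mm on an 86 mm screwed flange; origin at the centre of its underside, under the bore. On its -x side sits a dark clip block with the spring plunger and its black knob, which ends about 60 mm from the bore's axis.
- plunger (a joint): Spring plunger, a pin whose round nose (4 mm radius) points level into the bore. Value in m, how far it is pressed back: 0 with the bore empty, 0.004 to 0.0055 on the full rod, 0.001 to 0.003 in the groove. Spring 2.5 N + 0.7 N per mm. A straight mast slides with under 10 N; it is drawn down by 2 to 5 N as the nose drops in, and pushed back by the flank after. Let go on the way, it stays.
- rack: White plastic drying block, fixed, 56 x 170 mm and 60 mm high; origin at the centre of its underside. Two upright wells, 17.5 mm wide and 50 mm deep (floor 10 mm above the bench), at y = -55 mm and +55 mm in its frame; one holds the mast, the other the muddler.
- muddler_mid (a point): Middle of the wooden muddler, a turned rod without hooks, 120 mm long, 16 mm thick with a 26 mm head at the top, standing in the other well; bystander. z runs up along it.
- pot_mid (a point): Middle of a white yoghurt pot, 72 mm wide and high, standing behind the work; bystander.
- teaspoon_mid (a point): Middle of a steel teaspoon, 130 mm long, lying on the bench at the left; bystander.
Things that resemble listed ones, but are neither listed nor needed, are in the scene too. What is shaped like the holder but orange is not meant.

How it is judged:
By the outcome, as a careful person would: the job done as asked, in the order asked, and still so for the second after the job is handed in, with the robot touching nothing.
It also fails if it takes over 72 s, if anything falls off the work surface, if the arm or the gripper's body presses on something with over 40 N, if the wrist force passes 120 N, or if a joint passes its speed limit or range.

## Working session

There is one attempt and no reset: what is moved stays moved. The work goes in short steps, Python scripts to look and compute and a tool call to move; the robot and the scene stay as the last step left them, time stands still between calls to the robot, and variables do not carry over. Pictures are saved under pics/ and viewed, at most 10 in all, crops included, and the job is handed in when it is done.

Besides the shell and the picture viewer there is one more tool, called after "Emit:" in YAML: its name, and indented under it one key for each argument. carry_out: Moves the arm, as the interface text tells. Its arguments: {"type":"object","properties":{"steps":{"type":"array","items":{"type":"array"}}},"required":["steps"]}

```bash
mkdir -p pics; ls
cat > h.py <<'E'
import numpy as np,cv2
from bench import robot
def snap(n,f):
    s=robot.snapshot(n); np.savez(f'pics/{f}.npz',**s); cv2.imwrite(f'pics/{f}.png',s['image'][...,::-1]); return s
def world(s,u,v,z=None):
    z=s['z_map'][v,u] if z is None else z
    return s['R'].T@(np.linalg.inv(s['mtx'])@[u,v,1]*z-s['t'])
def cloud(s):
    v,u=np.mgrid[:384,:512]; z=s['z_map'].ravel()
    p=np.linalg.inv(s['mtx'])@np.stack([u.ravel(),v.ravel(),np.ones(u.size)])*z
    return ((p.T-s['t'])@s['R']).reshape(384,512,3)
E
python3 - <<'E'
from h import *
a=snap('side','s0');b=snap('top','t0')
cv2.imwrite('pics/both.png',cv2.resize(np.hstack([a['image'],b['image']])[...,::-1],(800,300)))
for s in(a,b): print(s['mtx'].round(1).tolist(),(-s['R'].T@s['t']).round(3),s['R'].round(2).tolist())
o=robot.get_obs();print({k:np.round(v,3).tolist() for k,v in o.items()})
E
```

```text
pics
[[469.0, 0.0, 260.2], [0.0, 469.0, 189.1], [0.0, 0.0, 1.0]] [ 0.178 -0.797  0.813] [[0.91, -0.41, 0.0], [-0.23, -0.53, -0.82], [0.33, 0.75, -0.58]]
[[395.6, 0.0, 257.7], [0.0, 395.6, 191.4], [0.0, 0.0, 1.0]] [0.482 0.098 1.081] [[0.02, -1.0, 0.01], [-1.0, -0.02, -0.09], [0.09, -0.01, -1.0]]
{'time': 0.1, 'joint_positions': [1.124, 0.088, 1.372, 0.0, 1.684, -0.103], 'qvel': [-0.0, 0.0, -0.006, -0.0, 0.001, -0.0], 'joint_torque': [0.002, -34.125, -30.33, 0.072, 0.03, -0.0], 'tool_pos': [0.185, 0.517, 0.204], 'ee_rot': [-3.14, -0.0, 2.798], 'wrist_force': [-0.959, 0.773, 0.287], 'wrist_torque': [-0.007, -0.019, -0.013], 'finger_force': 0.0, 'width': 0.094}
```

View pics/s0.png

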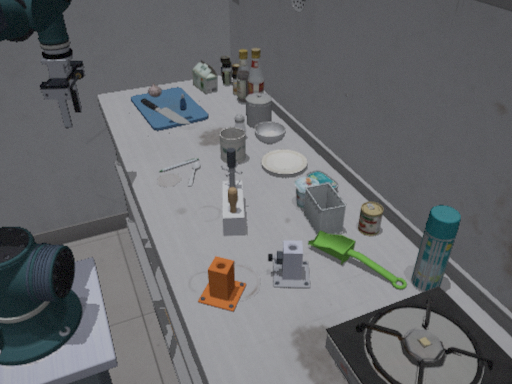

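View pics/t0.png

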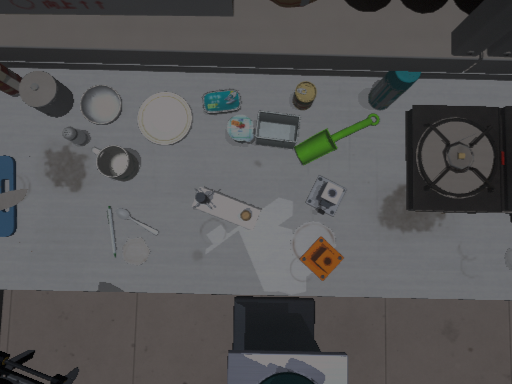

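The side view shows the mast grip at about (231,158), the muddler at (233,197) and the grey holder top at (292,246). In the top view the mast is at about (202,198), the muddler at (246,215) and the holder bore at (332,193). Next I'll look at enlarged crops and measure.

Run:
```python
from h import *
a=np.load('pics/s0.npz');b=np.load('pics/t0.npz')
def crop(s,u,v,r=32): return cv2.resize(s['image'][v-r:v+r,u-r:u+r],(390,290),interpolation=cv2.INTER_CUBIC)
def c2(s,u,v): return cv2.resize(s['image'][v-24:v+24,u-32:u+32],(400,300),interpolation=cv2.INTER_CUBIC)
im=np.vstack([np.hstack([c2(a,231,165),c2(a,292,255)]),np.hstack([c2(b,204,198),c2(b,328,196)])])
cv2.imwrite('pics/crops.png',im[...,::-1])
for n,s in(('side',a),('top',b)):
    C=cloud(s);z=C[...,2]
    for nm,c,lo,hi,r in(('grip',(.5,.2),.135,.2,0),):pass
    if n=='top': R=[('mast',(190,188,216,210),.15,.2),('mud',(236,205,256,225),.11,.15),('hold',(318,180,348,212),.085,.095),('rack',(190,186,264,232),.055,.064)]
    else: R=[('mast',(222,142,240,172),.125,.2),('mud',(224,184,242,215),.1,.15),('hold',(280,236,308,256),.085,.095),('rack',(215,175,250,225),.055,.064)]
    for nm,(u0,v0,u1,v1),lo,hi in R:
        q=C[v0:v1,u0:u1].reshape(-1,3);q=q[(q[:,2]>lo)&(q[:,2]<hi)]
        if len(q): print(n,nm,len(q),q.mean(0).round(4),q.min(0).round(4),q.max(0).round(4), cv2.minAreaRect(q[:,:2].astype(np.float32)*1000))
```

```text
side mast 179 [0.5456 0.214  0.1587] [0.5352 0.2051 0.1251] [0.5582 0.2374 0.1838] ((546.355224609375, 220.31837463378906), (22.619226455688477, 31.240514755249023), 8.354958534240723)
side mud 128 [0.508  0.1105 0.1182] [0.4976 0.1023 0.1   ] [0.5208 0.1281 0.1324] ((508.2327575683594, 114.70418548583984), (21.369985580444336, 25.02044677734375), 20.29627227783203)
side hold 251 [ 0.572  -0.1003  0.0897] [ 0.5443 -0.1276  0.0852] [ 0.6002 -0.0723  0.093 ] ((572.5722045898438, -99.51677703857422), (47.218833923339844, 43.89339828491211), 64.29508972167969)
side rack 564 [0.5249 0.1553 0.0601] [0.4764 0.0762 0.0551] [0.5805 0.2577 0.0639] ((530.0887451171875, 167.71078491210938), (175.4911651611328, 54.449485778808594), 69.6734619140625)
top mast 99 [0.5462 0.2227 0.1771] [0.5351 0.2123 0.1531] [0.558  0.2352 0.1824] ((546.62744140625, 223.54061889648438), (22.65985679626465, 22.72394561767578), 46.06354904174805)
top mud 90 [0.5091 0.1206 0.1267] [0.4973 0.1088 0.1111] [0.5217 0.1332 0.1325] ((509.4261169433594, 120.97749328613281), (23.95195198059082, 23.90637969970703), 46.73123550415039)
top hold 258 [ 0.5715 -0.095   0.0889] [ 0.5431 -0.1237  0.085 ] [ 0.5985 -0.0664  0.0936] ((571.114990234375, -94.83723449707031), (43.88324737548828, 43.72651672363281), 64.34915161132812)
top rack 1157 [0.5259 0.1686 0.0593] [0.4731 0.0841 0.055 ] [0.5812 0.2602 0.064 ] ((527.9649047851562, 172.84945678710938), (170.1201629638672, 56.08809280395508), 70.05257415771484)
```

View pics/crops.png

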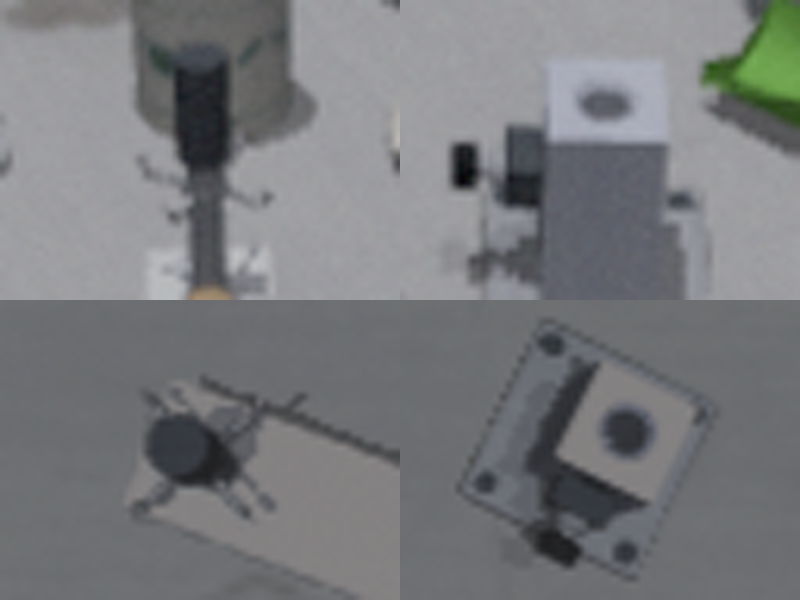

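The crops show the mast grip upright in the left well, with the hooks below it. They also show the grey holder bore, with its knob toward -x. The tool's y axis already runs along the rack line, so no turn is needed. I'll move to a point above the mast.

Emit:
carry_out:
  steps:
    - [[-0.055,-0.019,0],0,-1]
    - [[-0.11,-0.039,0],0,-1]
    - [[-0.165,-0.058,0],0,-1]
    - [[-0.22,-0.078,0],0,-1]
    - [[-0.275,-0.097,0],0,-1]
    - [[-0.33,-0.116,0],0,-1]
    - [[-0.385,-0.136,0],0,-1]
    - [[-0.44,-0.155,0],0,-1]
    - [[-0.44,-0.155,0],0,-1]
    - [[-0.44,-0.155,0],0,-1]

```text
time: 1.35
tool_pos: [0.5469, 0.2237, 0.2048]
ee_rot: [-3.141, -0.002, 2.797]
wrist_force: [-0.6, 0.3, 0.0]
width: 0.094
finger_force: 0.0
```

Run:
```python
from h import *
a=snap('side','s1');b=snap('top','t1')
c=lambda s,u,v:cv2.resize(s['image'][v-36:v+36,u-32:u+32],(400,450),interpolation=cv2.INTER_CUBIC)
cv2.imwrite('pics/c1.png',np.hstack([c(a,231,145),c(b,204,198)])[...,::-1])
o=robot.get_obs();print({k:np.round(o[k],4).tolist() for k in('time','tool_pos','ee_rot','wrist_force')})
```

```text
{'time': 1.45, 'tool_pos': [0.5464, 0.2246, 0.2055], 'ee_rot': [3.1414, -0.0006, 2.7994], 'wrist_force': [-0.0082, -0.2156, -0.0981]}
```

View pics/c1.png

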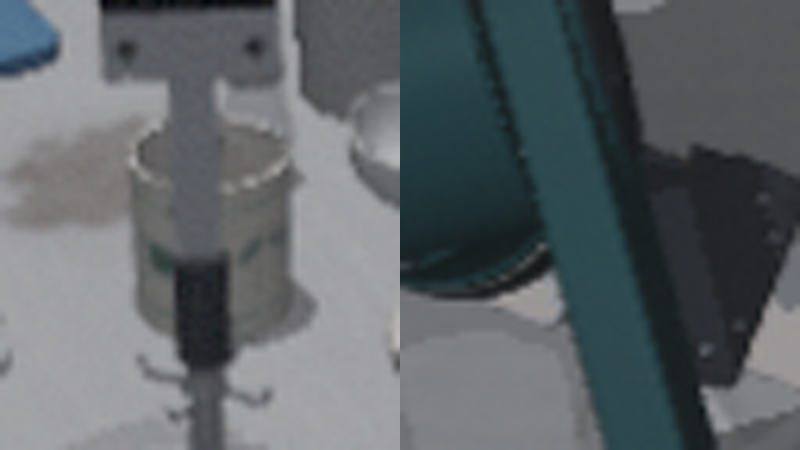

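The side crop shows the near finger at u≈230.2, just left of the grip's axis at u≈231.5. I'll compare this with projections to calibrate the side camera against the arm.

Run:
```python
from h import *
a=np.load('pics/s1.npz');C=cloud(a)
T=np.array([.5465,.2242]);ty=np.array([.3369,.9416]);tx=np.array([-.9416,.3369])
for lo,hi,nm in((.213,.26,'finger'),(.135,.17,'grip')):
    q=C[100:180,205:260].reshape(-1,3);q=q[(q[:,2]>lo)&(q[:,2]<hi)]
    d=q[:,:2]-T;m=np.hypot(*d.T)<.075;q=q[m];d=d[m];x=d@tx;y=d@ty
    print(nm,len(q),'x',np.percentile(x,[1,50,99]).round(4),'y',np.percentile(y,[1,50,99]).round(4))
for v in (130,140,148,165): print(v,[ (u,(C[v,u]).round(3).tolist()) for u in range(224,240) if abs(C[v,u,1]-.2)<.05][::1])
```

```text
finger 119 x [-0.0109 -0.0014  0.007 ] y [-0.0641 -0.0604 -0.0567]
grip 100 x [-0.0134 -0.0024  0.0088] y [-0.0179 -0.0118 -0.004 ]
130 [(226, [0.521, 0.174, 0.268]), (227, [0.52, 0.165, 0.272]), (228, [0.523, 0.166, 0.271]), (229, [0.526, 0.169, 0.269]), (230, [0.528, 0.165, 0.271]), (231, [0.53, 0.164, 0.271]), (232, [0.533, 0.164, 0.27]), (233, [0.535, 0.163, 0.27])]
140 [(227, [0.521, 0.17, 0.242]), (228, [0.523, 0.17, 0.241]), (229, [0.524, 0.166, 0.243]), (230, [0.526, 0.164, 0.244]), (231, [0.529, 0.164, 0.243]), (232, [0.533, 0.168, 0.24]), (233, [0.534, 0.163, 0.242])]
148 [(227, [0.52, 0.169, 0.219]), (228, [0.522, 0.167, 0.22]), (229, [0.525, 0.171, 0.218]), (230, [0.528, 0.17, 0.217]), (231, [0.529, 0.167, 0.219]), (232, [0.532, 0.167, 0.218]), (233, [0.535, 0.167, 0.217]), (234, [0.536, 0.164, 0.218])]
165 [(227, [0.537, 0.225, 0.132]), (228, [0.537, 0.216, 0.137]), (229, [0.538, 0.212, 0.14]), (230, [0.541, 0.213, 0.138]), (231, [0.543, 0.21, 0.139]), (232, [0.546, 0.21, 0.139]), (233, [0.548, 0.209, 0.139]), (234, [0.553, 0.213, 0.136]), (235, [0.554, 0.207, 0.139]), (236, [0.569, 0.24, 0.116]), (237, [0.57, 0.234, 0.119])]
```

The finger and grip axes agree within about 0.5 mm. I'll descend and grasp.

Emit:
carry_out:
  steps:
    - [[0,0,0.03],0,-1]
    - [[0,0,0.055],0,-1]
    - [[0,0,0.0665],0,-1]
    - [[0,0,0.0665],0,-1]
    - [[0,0,0.0665],0,1]
    - [[0,0,0.0665],0,1]
    - [[0,0,0.0665],0,1]
    - [[0,0,0.0665],0,1]
    - [[0,0,0.0665],0,1]
    - [[0,0,0.0665],0,1]

```text
time: 2.7
tool_pos: [0.5474, 0.2235, 0.1389]
ee_rot: [3.142, -0.0, 2.798]
wrist_force: [-0.2, -0.9, 0.1]
width: 0.0376
finger_force: 0.0
```

Emit:
carry_out:
  steps:
    - [[0,0,0],0,1]
    - [[0,0,0],0,1]
    - [[0,0,0],0,1]

```text
time: 3.08
tool_pos: [0.5473, 0.2235, 0.139]
ee_rot: [-3.141, -0.0, 2.798]
wrist_force: [-1.0, -1.1, 0.1]
width: 0.0238
finger_force: 30.0
```

Emit:
carry_out:
  steps:
    - [[0,0,-0.01],0,1]
    - [[0,0,-0.025],0,1]
    - [[0,0,-0.045],0,1]
    - [[0,0,-0.065],0,1]
    - [[0,0,-0.085],0,1]
    - [[0,0,-0.105],0,1]
    - [[0,0,-0.125],0,1]
    - [[0,0,-0.125],0,1]

```text
time: 4.08
tool_pos: [0.5484, 0.2239, 0.2674]
ee_rot: [3.138, 0.005, 2.798]
wrist_force: [0.3, -0.5, -1.1]
width: 0.0239
finger_force: 30.0
```

Run:
```python
from h import *
a=np.load('pics/s0.npz');b=np.load('pics/t0.npz')
# holder vertical faces / top polygon in each view
for n,s,(u0,v0,u1,v1) in(('side',a,(280,236,312,262)),('top',b,(314,176,350,216))):
    C=cloud(s);I=s['image'].astype(int)
    q=C[v0:v1,u0:u1].reshape(-1,3);g=I[v0:v1,u0:u1].sum(2).ravel()/3
    m=(q[:,2]>.08)&(q[:,2]<.1)
    x=q[m][:,:2];r=cv2.minAreaRect((x*1000).astype(np.float32));print(n,r)
    # dark bore on top face: invert via plane z=.09
    Ki=np.linalg.inv(s['mtx']);v,u=np.mgrid[v0:v1,u0:u1]
    d=(Ki@np.stack([u.ravel(),v.ravel(),np.ones(u.size)])).T@s['R'];o=-s['R'].T@s['t']
    P=o+d*((.09-o[2])/d[:,2])[:,None]
    c=np.array(r[0])/1000;near=np.hypot(*(P[:,:2]-c).T)<.0165
    w=np.clip(np.percentile(g[near],80)-g[near]-8,0,None)
    print(' bore',(P[near][:,:2]*w[:,None]).sum(0)/w.sum(), near.sum())
```

```text
side ((572.31884765625, -100.01124572753906), (48.323692321777344, 43.88582992553711), 64.24118041992188)
 bore [ 0.57176386 -0.09918275] 111
top ((571.1148071289062, -94.83718872070312), (43.883262634277344, 43.72654342651367), 64.34920501708984)
 bore [ 0.57136243 -0.095487  ] 134
```

Emit:
carry_out:
  steps:
    - [[-0.01,-0.02,0],0,1]
    - [[-0.028,-0.062,0],0,1]
    - [[-0.046,-0.104,0],0,1]
    - [[-0.065,-0.146,0],0,1]
    - [[-0.083,-0.188,0],0,1]
    - [[-0.102,-0.23,0],0,1]
    - [[-0.12,-0.27,0],0,1]
    - [[-0.131,-0.294,0],0,1]
    - [[-0.131,-0.294,0.02],0,1]
    - [[-0.131,-0.294,0.025],0,1]

```text
time: 5.32
tool_pos: [0.5706, -0.0975, 0.2366]
ee_rot: [-3.141, -0.004, 2.797]
wrist_force: [0.1, 0.3, -2.1]
width: 0.0233
finger_force: 30.0
```

Emit:
carry_out:
  steps:
    - [[0,0,0],0,1]
    - [[0,0,0],0,1]
    - [[0,0,0],0,1]

```text
time: 5.7
tool_pos: [0.572, -0.0971, 0.2399]
ee_rot: [3.141, 0.001, 2.798]
wrist_force: [0.4, -0.4, -2.4]
width: 0.0237
finger_force: 30.0
```

Run:
```python
from h import *
a=snap('side','s2');b=snap('top','t2')
c=lambda s,u,v:cv2.resize(s['image'][v-42:v+42,u-28:u+28],(400,600),interpolation=cv2.INTER_CUBIC)
cv2.imwrite('pics/c2.png',np.hstack([c(a,292,225),c(b,328,196)])[...,::-1])
o=robot.get_obs();print({k:np.round(o[k],4).tolist() for k in('time','tool_pos','ee_rot','wrist_force')})
p=lambda s,X:(lambda q:(s['mtx']@q)[:2]/q[2])(s['R']@X+s['t'])
t=o['tool_pos'];print([p(a,np.array([t[0],t[1],t[2]-.129+h])).round(1).tolist() for h in(0,.036,.106,.148)], p(a,np.array([.5708,-.0968,.09])))
```

```text
{'time': 5.8, 'tool_pos': [0.5719, -0.0972, 0.2396], 'ee_rot': [3.1414, 0.0011, 2.7982], 'wrist_force': [-0.479, -0.1164, -1.4552]}
[[292.3, 239.8], [293.0, 227.5], [294.5, 202.1], [295.4, 185.9]] [291.44724789 246.64057682]
```

View pics/c2.png

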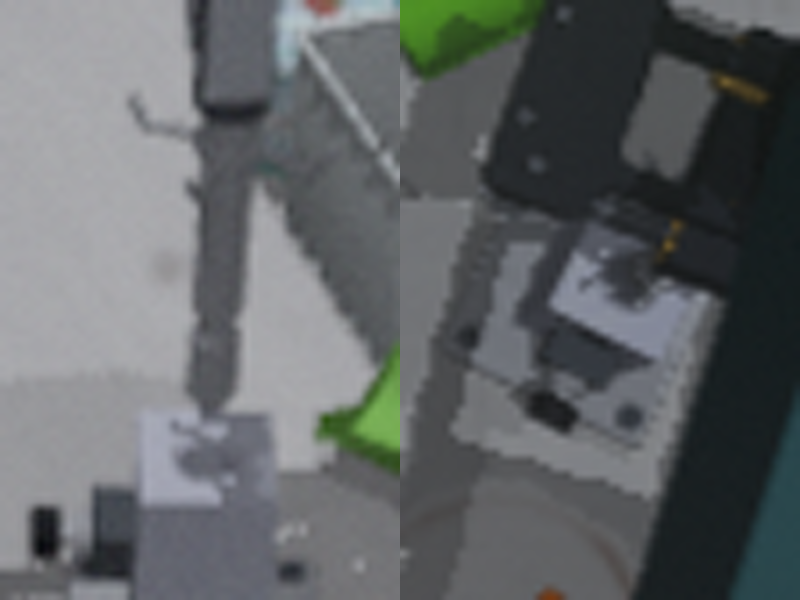

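In the side crop the foot is at pixel (293.1,240.7) and the mouth at (292.6,247.3). Lowered straight down, the foot would land within 0.5 px of the mouth, and both views suggest a shift of about +1 mm in y. I'll make that shift and enter slowly.

Emit:
carry_out:
  steps:
    - [[0.0004,0.0012,0.006],0,1]
    - [[0.0004,0.0012,0.012],0,1]
    - [[0.0004,0.0012,0.018],0,1]
    - [[0.0004,0.0012,0.021],0,1]
    - [[0.0004,0.0012,0.024],0,1]
    - [[0.0004,0.0012,0.027],0,1]
    - [[0.0004,0.0012,0.029],0,1]
    - [[0.0004,0.0012,0.029],0,1]

```text
time: 6.8
tool_pos: [0.5716, -0.0961, 0.2098]
ee_rot: [3.141, -0.0, 2.798]
wrist_force: [-0.4, -0.3, -2.5]
width: 0.0233
finger_force: 30.0
```

Emit:
carry_out:
  steps:
    - [[0,0,0.001],0,1]
    - [[0,0,0.002],0,1]
    - [[0,0,0.003],0,1]
    - [[0,0,0.004],0,1]
    - [[0,0,0.004],0,1]

```text
time: 7.42
tool_pos: [0.5716, -0.0961, 0.2058]
ee_rot: [3.141, -0.0, 2.798]
wrist_force: [0.6, 0.3, -1.7]
width: 0.0234
finger_force: 30.0
```

Emit:
carry_out:
  steps:
    - [[0,0,0.001],0,1]
    - [[0,0,0.002],0,1]
    - [[0,0,0.003],0,1]
    - [[0,0,0.004],0,1]
    - [[0,0,0.005],0,1]
    - [[0,0,0.006],0,1]
    - [[0,0,0.007],0,1]
    - [[0,0,0.008],0,1]

```text
time: 8.43
tool_pos: [0.5717, -0.0961, 0.1979]
ee_rot: [3.141, 0.0, 2.798]
wrist_force: [-0.2, -0.1, -1.1]
width: 0.0236
finger_force: 30.0
```

Emit:
carry_out:
  steps:
    - [[0,0,0.001],0,1]
    - [[0,0,0.002],0,1]
    - [[0,0,0.003],0,1]
    - [[0,0,0.004],0,1]
    - [[0,0,0.005],0,1]
    - [[0,0,0.006],0,1]
    - [[0,0,0.007],0,1]
    - [[0,0,0.008],0,1]

```text
time: 9.43
tool_pos: [0.5717, -0.0961, 0.1899]
ee_rot: [3.141, 0.0, 2.798]
wrist_force: [-0.0, 0.6, -1.6]
width: 0.0237
finger_force: 30.0
```

Emit:
carry_out:
  steps:
    - [[0,0,0.001],0,1]
    - [[0,0,0.002],0,1]
    - [[0,0,0.003],0,1]
    - [[0,0,0.004],0,1]

```text
time: 9.93
tool_pos: [0.5718, -0.0961, 0.186]
ee_rot: [3.142, 0.0, 2.798]
wrist_force: [0.5, -0.1, -0.4]
width: 0.0232
finger_force: 30.0
```

Emit:
carry_out:
  steps:
    - [[0,0,0.001],0,1]
    - [[0,0,0.002],0,1]
    - [[0,0,0.003],0,1]
    - [[0,0,0.004],0,1]

```text
time: 10.42
tool_pos: [0.5723, -0.0965, 0.1832]
ee_rot: [-3.141, 0.003, 2.798]
wrist_force: [0.9, -1.0, 4.0]
width: 0.0237
finger_force: 30.0
```

Emit:
carry_out:
  steps:
    - [[0,0,0.001],0,1]
    - [[0,0,0.002],0,1]
    - [[0,0,0.003],0,1]
    - [[0,0,0.004],0,1]

```text
time: 10.92
tool_pos: [0.5721, -0.0965, 0.1785]
ee_rot: [-3.141, 0.002, 2.798]
wrist_force: [1.3, -1.3, 4.2]
width: 0.0234
finger_force: 30.0
```

The nose met the taper at TCP z≈0.184, so home should be near TCP z≈0.147. I'll go down to about 0.154 and then feel for the click.

Emit:
carry_out:
  steps:
    - [[0,0,0.002],0,1]
    - [[0,0,0.004],0,1]
    - [[0,0,0.006],0,1]
    - [[0,0,0.008],0,1]
    - [[0,0,0.01],0,1]
    - [[0,0,0.012],0,1]
    - [[0,0,0.014],0,1]
    - [[0,0,0.016],0,1]
    - [[0,0,0.018],0,1]
    - [[0,0,0.02],0,1]

```text
time: 12.18
tool_pos: [0.5717, -0.0961, 0.1579]
ee_rot: [3.141, 0.0, 2.798]
wrist_force: [3.0, -1.3, 0.3]
width: 0.0236
finger_force: 30.0
```

Emit:
carry_out:
  steps:
    - [[0,0,0.001],0,1]
    - [[0,0,0.002],0,1]

```text
time: 12.42
tool_pos: [0.5717, -0.0961, 0.1559]
ee_rot: [3.141, 0.0, 2.798]
wrist_force: [3.0, -1.9, -0.6]
width: 0.0236
finger_force: 30.0
```

Emit:
carry_out:
  steps:
    - [[0,0,0.0005],0,1]
    - [[0,0,0.001],0,1]

```text
time: 12.68
tool_pos: [0.5717, -0.0961, 0.155]
ee_rot: [3.141, 0.0, 2.798]
wrist_force: [2.3, -2.2, 0.7]
width: 0.0235
finger_force: 30.0
```

Emit:
carry_out:
  steps:
    - [[0,0,0.0005],0,1]
    - [[0,0,0.001],0,1]

```text
time: 12.92
tool_pos: [0.5717, -0.0961, 0.154]
ee_rot: [3.141, 0.0, 2.798]
wrist_force: [2.1, -2.9, 1.4]
width: 0.0233
finger_force: 30.0
```

Emit:
carry_out:
  steps:
    - [[0,0,0.0005],0,1]
    - [[0,0,0.001],0,1]

```text
time: 13.18
tool_pos: [0.5717, -0.0961, 0.1528]
ee_rot: [3.142, -0.0, 2.798]
wrist_force: [2.6, -1.4, -0.1]
width: 0.0232
finger_force: 30.0
```

Emit:
carry_out:
  steps:
    - [[0,0,0.0005],0,1]
    - [[0,0,0.001],0,1]

```text
time: 13.42
tool_pos: [0.5715, -0.096, 0.1513]
ee_rot: [3.141, -0.001, 2.798]
wrist_force: [3.8, -2.3, -2.7]
width: 0.024
finger_force: 30.0
```

Emit:
carry_out:
  steps:
    - [[0,0,0.0005],0,1]
    - [[0,0,0.001],0,1]

```text
time: 13.68
tool_pos: [0.5714, -0.0959, 0.1502]
ee_rot: [3.141, -0.001, 2.798]
wrist_force: [3.8, -2.3, -3.2]
width: 0.0238
finger_force: 30.0
```

The mast is being drawn in. I'll continue in half-millimetre steps until the pull balances.

Emit:
carry_out:
  steps:
    - [[0,0,0.0005],0,1]
    - [[0,0,0.0005],0,1]

```text
time: 13.92
tool_pos: [0.5714, -0.0959, 0.15]
ee_rot: [3.141, -0.001, 2.798]
wrist_force: [3.6, -2.3, -4.0]
width: 0.0237
finger_force: 30.0
```

Emit:
carry_out:
  steps:
    - [[0,0,0.0005],0,1]
    - [[0,0,0.0005],0,1]

```text
time: 14.18
tool_pos: [0.5715, -0.096, 0.1498]
ee_rot: [3.141, -0.001, 2.798]
wrist_force: [3.2, -1.1, -4.6]
width: 0.0234
finger_force: 30.0
```

Emit:
carry_out:
  steps:
    - [[0,0,0.0005],0,1]
    - [[0,0,0.0005],0,1]

```text
time: 14.42
tool_pos: [0.5715, -0.0961, 0.1495]
ee_rot: [3.142, -0.0, 2.798]
wrist_force: [3.0, -2.1, -3.7]
width: 0.0231
finger_force: 30.0
```

Emit:
carry_out:
  steps:
    - [[0,0,0.0005],0,1]
    - [[0,0,0.0005],0,1]

```text
time: 14.68
tool_pos: [0.5716, -0.0961, 0.1491]
ee_rot: [3.142, -0.0, 2.798]
wrist_force: [2.3, -2.3, -2.2]
width: 0.0235
finger_force: 30.0
```

Emit:
carry_out:
  steps:
    - [[0,0,0.0005],0,1]
    - [[0,0,0.0005],0,1]

```text
time: 14.92
tool_pos: [0.5717, -0.0961, 0.1487]
ee_rot: [3.142, 0.0, 2.798]
wrist_force: [2.8, -0.7, -1.9]
width: 0.0234
finger_force: 30.0
```

Emit:
carry_out:
  steps:
    - [[0,0,0.0005],0,1]
    - [[0,0,0.0005],0,1]

```text
time: 15.18
tool_pos: [0.5717, -0.0961, 0.1482]
ee_rot: [3.142, 0.0, 2.798]
wrist_force: [1.3, -1.2, -1.1]
width: 0.0237
finger_force: 30.0
```

Emit:
carry_out:
  steps:
    - [[0,0,0.0005],0,1]
    - [[0,0,0.0005],0,1]

```text
time: 15.42
tool_pos: [0.5717, -0.0961, 0.1478]
ee_rot: [3.142, 0.0, 2.798]
wrist_force: [2.1, -0.7, 1.4]
width: 0.0235
finger_force: 30.0
```

The force has flipped. I'll make one small probe to confirm the second flank.

Emit:
carry_out:
  steps:
    - [[0,0,0.0005],0,1]
    - [[0,0,0.0005],0,1]

```text
time: 15.68
tool_pos: [0.5718, -0.0962, 0.1473]
ee_rot: [3.142, 0.001, 2.798]
wrist_force: [0.8, -1.9, 2.2]
width: 0.0235
finger_force: 30.0
```

The upper flank is starting to push back, so I'll back off slightly and let go, opening gradually.

Emit:
carry_out:
  steps:
    - [[0,0,-0.0003],0,1]
    - [[0,0,-0.0003],0,1]
    - [[0,0,-0.0003],0,0.2]
    - [[0,0,-0.0003],0,0.2]
    - [[0,0,-0.0003],0,0.2]
    - [[0,0,-0.0003],0,-0.2]
    - [[0,0,-0.0003],0,-0.2]
    - [[0,0,-0.0003],0,-0.2]

```text
time: 16.68
tool_pos: [0.5717, -0.096, 0.1473]
ee_rot: [3.141, -0.0, 2.798]
wrist_force: [0.3, -0.0, 0.4]
width: 0.0564
finger_force: 0.0
```

Emit:
carry_out:
  steps:
    - [[0,0,0],0,-0.3]
    - [[0,0,0],0,-0.3]
    - [[0,0,-0.01],0,-0.3]
    - [[0,0,-0.03],0,-0.3]
    - [[0,0,-0.05],0,-0.3]
    - [[0,0,-0.08],0,-0.3]
    - [[0,0,-0.11],0,-0.3]
    - [[0,0,-0.11],0,-0.3]

```text
time: 17.68
tool_pos: [0.5731, -0.0964, 0.2612]
ee_rot: [3.141, 0.007, 2.798]
wrist_force: [-0.1, -0.6, -0.5]
width: 0.0611
finger_force: 0.0
```

Run:
```python
from h import *
a=snap('side','s3')
cv2.imwrite('pics/c3.png',cv2.resize(a['image'][170:270,240:340],(600,600),interpolation=cv2.INTER_CUBIC)[...,::-1])
C=cloud(a);q=C[170:250,270:320].reshape(-1,3);q=q[(np.hypot(q[:,0]-.571,q[:,1]+.097)<.016)&(q[:,2]>.15)&(q[:,2]<.22)]
print(len(q),q.mean(0),np.percentile(q[:,2],[90,98,100]))
o=robot.get_obs();print({k:np.round(o[k],4).tolist() for k in('time','tool_pos','wrist_force','width')})
```

```text
200 [ 0.57087388 -0.10393608  0.1749934 ] [0.18884118 0.18987963 0.19083397]
{'time': 17.725, 'tool_pos': [0.5723, -0.0963, 0.2588], 'wrist_force': [-0.2544, 0.0206, -1.3783], 'width': 0.0613}
```

View pics/c3.png

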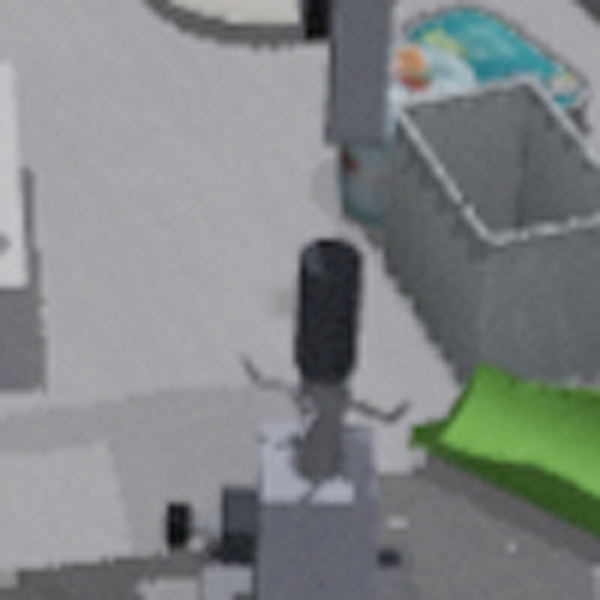

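The picture shows the mast upright in the grey holder, with its top at z≈0.189, so the foot is about 71 mm below the mouth. The gripper is clear of it. Handing in.

```bash
python3 -c "
from bench import robot
print(robot.close_job())"
```

```text
the job is handed in; nothing more can be done
None
```

The mast stands upright in the grey bench holder with the plunger in its groove, judging by the force dropping and then reversing. Its foot is about 71 mm below the mouth, it has been let go, and I handed the job in at about 18 s.

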